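Set the practice eye off-axis and hold it at two dioptres

TASK

Set up the retinoscopy practice eye for an off-axis reading of a short-sighted eye: turn it on its turntable anticlockwise (seen from above) until it clicks into the 45-degree stop, and then draw its sprung inner tube out of the rear of the barrel by the knob until the second ring mark is level with the barrel's rim. The spring pulls the tube back as soon as it is let go, so finish while still holding the knob, with the tube kept steady at that mark for the trainee to take the reading. Keep off the glass lens at the front, and leave the other things on the desk where they are.

Things in the scene. Friction and masses are not known exactly. Their poses are not given: they have to be found in the camera images.
- eye_base: Practice eye for retinoscopy: a dark barrel like a small telescope, on a turntable, on a heavy grey base plate (150 x 190 mm, 21 mm thick) that does not move. Origin on the desk, on the turntable's vertical axis. Its x axis is where the eye looks at turntable value 0; z up. On its -y side a block with a sprung ball stands at the turntable's rim.
- turntable (a joint): Turntable angle in rad, growing anticlockwise from above; the eye looks along the base's yaw plus this angle. Range -0.3 to 1.1. Click stops at 0 and 0.785 (45 degrees): the sprung ball drops between two steel pins on the disc's rim. Passing a pin takes about 0.2 N m; it snaps home from within 0.08 rad. Elsewhere it stays as left (0.05 N m). Starts between the stops, at 0.2 to 0.45.
- turn_axis (a point): Point on the turntable's vertical axis and on the level barrel's axis, 150 mm above the desk. Here the bare barrel, 44 mm across and 60 mm long between two grey clamp straps, can be gripped from above and turned. A post 30 mm wide carries it; the disc below is 120 mm across, its top 43 mm above the desk.
- rear_rim (a point): Centre of the barrel's aluminium rear rim (48 mm across), from which the inner tube comes out: on the barrel's axis, 78 mm behind the turning axis, turning with the turntable.
- inner_tube (a joint): How far the inner tube is out of the barrel's rear, in m: 0 = sprung fully in (start), 0.055 = end of travel. A spring pulls it in: 3.3 N at 0, 6.6 N at 0.030, 9.4 N at the end, plus 0.4 N friction. Aluminium, 32 mm across; three black ring marks, hidden in the barrel at the start, come level with the rim at 0.015 (first), 0.030 (second) and 0.045 (third).
- pull_knob: Black pull knob on the inner tube's rear end. Origin on the barrel's axis, mid-way along its 28 mm long round grip (30 mm across), 150 mm above the desk, 26 mm behind the rim and 104 mm behind the turning axis with the tube in. x axis along the barrel towards the lens: draw it along -x. A 38 mm flange lies 14 to 20 mm behind the origin. Grip from above, across the barrel; over 100 mm free below.
- front_lens: Domed glass lens, 36 mm across, at the barrel's front end, 78 to 84 mm ahead of the turning axis, 150 mm above the desk, facing where the eye looks. Its origin lies on the turning axis at desk height and turns with the turntable. Not to be touched.
- drop_bottle_mid (a point): small white eye-drop bottle, 25 mm across, 71 mm tall, standing close to the practice eye; this point is near its middle. To be left where it is.
- tall_drop_bottle_mid (a point): clear eye-drop bottle, 28 mm across, 86 mm tall, standing to the right; this point is near its middle. To be left where it is.
- trial_lens_mid (a point): loose round trial lens in a steel rim with a small tab, 41 mm across, 4 mm high, lying close to the practice eye; this point is near its middle. To be left where it is.
- penlight_mid (a point): steel pen torch, 135 mm long, 14 mm thick, lying close to the practice eye; this point is near its middle. To be left where it is.
- occluder_mid (a point): flat black eye occluder paddle, 200 mm long, 4 mm thick, lying on the desk to the right; this point is near its middle. To be left where it is.
- retinoscope_mid (a point): black hand-held retinoscope, 200 mm long, 34 mm thick, lying on the desk to the right; this point is near its middle. To be left where it is.
- trial_frame_mid (a point): steel trial spectacle frame, 130 mm wide, 130 mm deep, 54 mm tall, standing on its rims and side arms to the left; this point is near its middle. To be left where it is.

How it is judged:
On the way, in this order (a step that is already met when the one before it is completed fails the run):
1. the turntable has clicked into its 45-degree stop (value of joint turntable between 0.715 and 0.855 rad and velocity of joint turntable between -0.1 and 0.1 rad/s), for 0.2 s.
2. the inner tube is held by its knob with the second ring mark level with the rim (value of joint inner_tube between 0.027 and 0.033 m and contact force between the fingers and pull_knob above 1 N), for 0.2 s.
At the end, for the whole second after the job is handed in: The turntable stands in its 45-degree click stop (0.785 rad, within 0.07), the inner tube is 30 mm out (within 3 mm: second ring mark level with the rim), steady, and the fingers hold the knob (contact force above 1 N) through the last second (all of step 1 and all of step 2 and velocity of joint inner_tube between -0.01 and 0.01 m/s); the arm keeps its last pose, push and grip.
It fails at once if the robot touches the front lens (contact force between any of the fingers, the arm and front_lens above 0.5 N).
It fails at once if another thing on the desk is pushed away (over 30 mm) (distance of any of drop_bottle_mid, tall_drop_bottle_mid, trial_lens_mid, penlight_mid, occluder_mid, retinoscope_mid, trial_frame_mid from where it was at the start of the episode above 0.03 m).
It also fails if it takes over 38 s, if anything falls off the work surface, if the arm or the gripper's body presses on something with over 40 N, if the wrist force passes 120 N, or if a joint passes its speed limit or range.

ROBOT

A 6-joint arm with a two-finger parallel gripper is mounted at the origin on the work surface. World frame = base frame: x ahead of the robot, y to its left, z up, the work surface at z = 0. Lengths are in m, angles in rad, forces in N, time in s.
With the tool pointing down it reaches from about 0.35 to 0.85 m from the base axis. Payload 8.1 kg.
Tool frame: the origin (TCP) lies at the centre of the arm's flange, where the gripper is bolted on; the fingertips stand 186 mm ahead of it and the grasp point (between the pads) lies 167 mm ahead of it; z points along the fingers, y is the direction in which the jaws open and shut (so a half turn about z gives the same grasp; the last joint's range is limited). The gripper opens to 93 mm and grips with 3 to 60 N. Pads are 15 mm wide; open, the fingers measure 128 mm over their backs; the gripper's body (75 mm by 188 mm) begins 65 mm behind the grasp point.
Start: joints at [-1.368, 0.13, 1.488, -0, 1.523, -0.085], TCP at [0.17, -0.575, 0.405] pointing down, gripper open.
Joint ranges: [-2.96, 2.96], [-0.89, 2.26], [0.02, 2.5], [-1.34, 4.48], [0, 2.73], [-2.66, 2.66]. Speed limits (rad/s): [2.39, 2.39, 2.79, 3.14, 3.14, 3.14].

INTERFACE

Orientations are given as a rotation vector (axis times angle).
In Python, from plant import robot, viewer, order gives the robot as it stands.
- The arm moves only by the tool apply_moves, never from a script. Its argument "deltas" is a list of rows, each a list of 3 entries, a list of its own where there are three numbers: the finger opening in mm, from 0 to 93, then the shift along the tool's x, y, z in mm, then the turn about the tool's z in rad. In form: [[grip, [dx, dy, dz], yaw], ...]. A call has 1 to 5 rows; each row shifts and turns the commanded pose from where the row before left it, along the tool's axes as they then stand; what a row does not reach is not made up. A row lasts 1/8 s, in which the tool goes at most 62.5 mm and 10.7 degrees, less where a joint would pass 70% of its speed; a pose out of reach is approached as far as the arm can. A call is refused whole if a number of a shift passes 62.5 or a number of a turn 0.188, either way. A call with a gripper value outside its range is refused whole. The fingers move at their own pace and stop on an object; "grip_force" is the grip in N (left out, the last holds). Time passes only in rows, so rows that do not move let the fingers close. It gives the time, the measured TCP pose, the force and the opening at its end, in the units of the state.
- robot.read_state(): the state, without advancing time (a new reading comes with each control period).
- viewer.read_camera(name): name is "scene" or "top" or "wrist"; returns the picture (400x640x3 uint8, blue, green, red); there is no depth.
- viewer.get_calibration(name): a dict with "fx", "fy", "cx", "cy" (pixels), "distortion" ([k1, k2, p1, p2, k3] as OpenCV has them; the pictures are not rectified), "R" (3x3) and "t" (3): a world point X has camera coordinates R X + t. Camera axes: x right, y down, z forward; pixel columns grow to the right and rows downward; lengths in m; the calibration is good to about 2 mm. A picture is of the moment at which its call begins: read the wrist's pose just before it. get_calibration takes no time and is no camera call; for the wrist camera it gives the pose at the moment of the call.
- order.close_job(): hands the job in, once; it reports no verdict.
The state is a dict: "t": time; "q": joint angles; "dq": joint speeds; "joint_torque": joint torques, N m; "tool_pos": TCP position; "orientation": TCP orientation; "force": force on the tool from outside, world axes, zero at the start; "wrist_torque": the same for the moment, N m; "opening": finger opening in m.
Only numpy, scipy, OpenCV 4.12 (cv2) and the standard library are available. Lean on these libraries where they do the work, as an engineer would, in place of code of your own. Each camera call takes 0.05 s, during which the arm holds its last target. There are 200 camera calls.

## Working session

There is one attempt and no reset: what is moved stays moved. The work goes in short steps, Python scripts to look and compute and a tool call to move; the robot and the scene stay as the last step left them, time stands still between calls to the robot, and variables do not carry over. Pictures are saved under pics/ and viewed, about 8 in all and at most 12, crops included, and the job is handed in when it is done.

Besides the shell and the picture viewer there is one more tool, called after "Emit:" as name(argument=value, ...), one argument or row to a line, values as JSON. apply_moves: Moves the arm, as the interface text tells. Its arguments: {"type":"object","properties":{"deltas":{"type":"array"},"grip_force":{"type":"number"}},"required":["deltas"]}

```bash
mkdir -p pics; cat > h.py <<'E'
import numpy as np, cv2
from scipy.spatial.transform import Rotation as Ro
from plant import robot, viewer, order
def K(c): return np.array([[c['fx'],0,c['cx']],[0,c['fy'],c['cy']],[0,0,1.]]), np.array(c['distortion'],float)
def ray(c,uv):
    k,d=K(c); p=cv2.undistortPoints(np.array([[uv]],float),k,d)[0,0]
    R=np.array(c['R']);t=np.array(c['t']); return -R.T@t, R.T@np.array([p[0],p[1],1])
def atz(c,uv,z):
    o,v=ray(c,uv); return o+v*(z-o[2])/v[2]
def proj(c,X):
    k,d=K(c); return cv2.projectPoints(np.array(X,float).reshape(-1,3),cv2.Rodrigues(np.array(c['R']))[0],np.array(c['t'],float),k,d)[0][:,0]
E
python3 - <<'E'
from h import *
for n in('top','scene'):
    cv2.imwrite(f'pics/{n}0.png',viewer.read_camera(n)); c=viewer.get_calibration(n); print(n,ray(c,(320,200)))
s=robot.read_state();print(s['t'],s['tool_pos'],Ro.from_rotvec(s['orientation']).as_matrix().round(3))
E
```

```text
top (array([ 0.42386459, -0.00393208,  1.15894375]), array([ 0.14626713, -0.01052346, -0.98957899]))
scene (array([ 1.58048786, -0.15906764,  0.88900044]), array([-0.78565281,  0.11928172, -0.60706215]))
0.1 [ 0.17027985 -0.57510566  0.40377399] [[ 0.959  0.284 -0.   ]
 [ 0.284 -0.959  0.002]
 [ 0.    -0.002 -1.   ]]
```

View pics/top0.png

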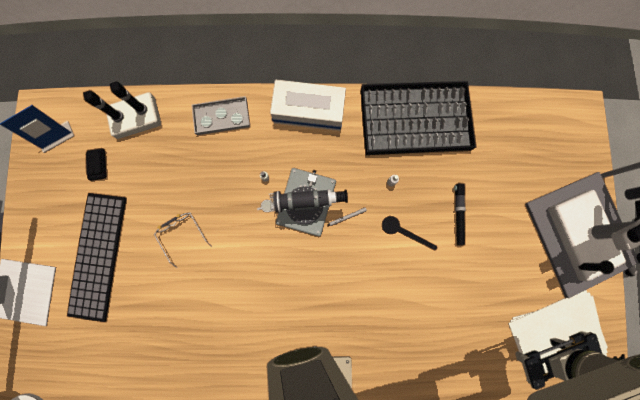

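View pics/scene0.png

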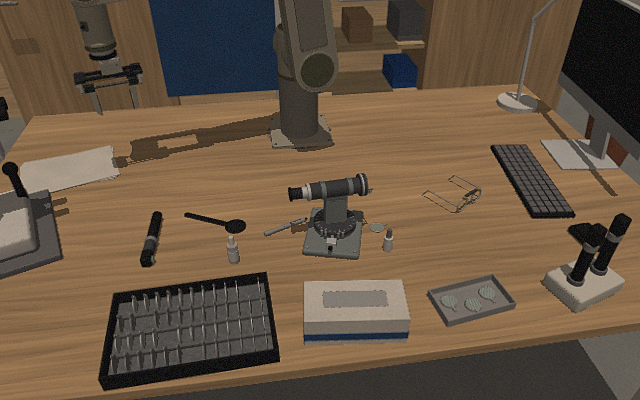

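The top view shows the eye at about (305,200), with its knob at the right (345,196) and its lens at the left. The block is on the far (+x) side at (312,178). I'll enlarge it to measure.

```bash
python3 - <<'E'
from h import *
a=cv2.imread('pics/top0.png')[150:250,240:380]; cv2.imwrite('pics/topc.png',cv2.resize(a,(784,560),interpolation=cv2.INTER_CUBIC))
E
```

```text
(no output)
```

View pics/topc.png

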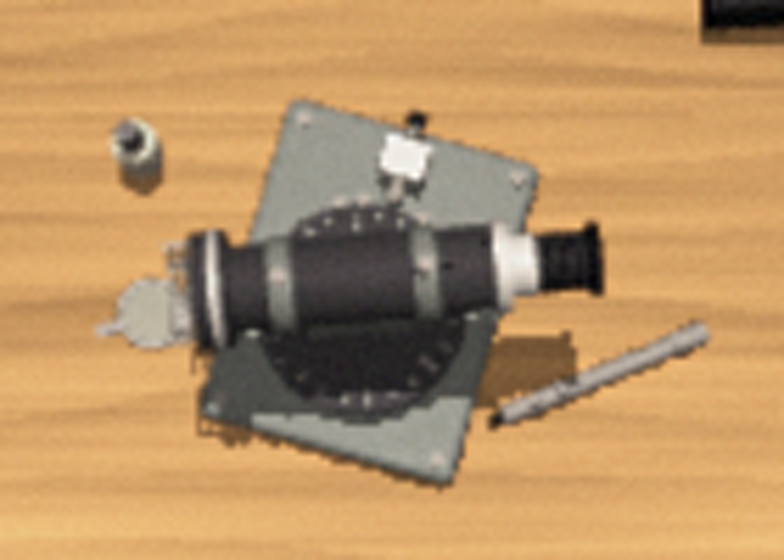

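The crop (scale 5.6, offset 240,150) gives these points:
- Plate corners: (298,103), (537,172), (447,485), (207,412).
- Barrel straps: (281,285) and (427,265).
- Rim: about (515,266).
- Flange end: about (595,258).

```bash
python3 - <<'E'
from h import *
c=viewer.get_calibration('top')
f=lambda u,v,z: atz(c,(240+u/5.6-.4,150+v/5.6-.4),z)
P=[f(*p,.021) for p in((298,103),(537,172),(447,485),(207,412))]
print(np.round(P,3),np.mean(P,0),[np.linalg.norm(P[i]-P[i-1]).round(3) for i in range(4)])
for e in (P[1]-P[0],P[2]-P[3],P[0]-P[3],P[1]-P[2]): print('edge yaw',np.arctan2(e[1],e[0]))
print('disc',f(362,308,.043))
B={k:f(*p,.15) for k,p in dict(sl=(281,285),sr=(427,265),rim=(517,266),fl=(597,258),front=(207,290)).items()}
for k in B: print(k,B[k].round(3))
d=B['front']-B['fl'];print('axis yaw',np.arctan2(d[1],d[0]),np.linalg.norm(d), 'straps mid',(B['sl']+B['sr'])/2, np.linalg.norm(B['sl']-B['sr']))
for n,p in dict(bot=(135,140,.071),pen1=(500,415,.01),pen2=(705,330,.01),tl=(150,315,.004)).items(): print(n,f(*p).round(3))
E
```

```text
[[ 0.696  0.07   0.021]
 [ 0.655 -0.066  0.021]
 [ 0.478 -0.013  0.021]
 [ 0.519  0.121  0.021]] [0.58707665 0.02789067 0.021     ] [np.float64(0.184), np.float64(0.142), np.float64(0.185), np.float64(0.14)]
edge yaw -1.8606362260049378
edge yaw -1.87209347419127
edge yaw -0.27728273157258715
edge yaw -0.28670770318713507
disc [0.57463814 0.03309068 0.043     ]
sl [0.572 0.07  0.15 ]
sr [ 0.582 -0.003  0.15 ]
rim [ 0.581 -0.048  0.15 ]
fl [ 0.585 -0.089  0.15 ]
front [0.57  0.107 0.15 ]
axis yaw 1.6490623538167184 0.19619156919014416 straps mid [0.57689388 0.03349251 0.15      ] 0.07375205807789817
bot [0.664 0.156 0.071]
pen1 [ 0.518 -0.044  0.01 ]
pen2 [ 0.565 -0.162  0.01 ]
tl [0.576 0.156 0.004]
```

Base yaw comes out at about 1.288 and barrel yaw at about 1.65, so the turntable is at about 0.36, inside the stated range. The turn axis is at about (0.577, 0.032). I'll travel there first.

Emit:
apply_moves(
  deltas=[
    [93,[46,-38,0],0],
    [93,[46,-38,0],0],
    [93,[46,-38,0],0],
    [93,[46,-38,0],0],
    [93,[46,-38,0],0],
  ],
  grip_force=40,
)

```text
t: 0.72
tool_pos: [0.3375, -0.3261, 0.4044]
orientation: [-3.109, -0.45, 0.0]
force: [0.9, -0.7, 0.6]
opening: 0.0929
```

Emit:
apply_moves(
  deltas=[
    [93,[46,-38,0],0],
    [93,[46,-38,0],0],
    [93,[46,-38,0],0],
    [93,[46,-38,0],0],
    [93,[46,-38,0],0],
  ],
)

```text
t: 1.35
tool_pos: [0.5042, -0.0785, 0.4045]
orientation: [3.109, 0.451, -0.0]
force: [0.3, -0.8, 0.1]
opening: 0.0932
```

Emit:
apply_moves(
  deltas=[
    [93,[46,-38,-5],0],
    [93,[46,-38,-5],0],
    [93,[0,0,0],-0.18],
    [93,[0,0,0],-0.18],
    [93,[0,0,0],-0.18],
  ],
)

```text
t: 1.98
tool_pos: [0.5701, 0.019, 0.414]
orientation: [-2.872, -1.273, 0.002]
force: [0.1, 0.1, -0.1]
opening: 0.093
```

Emit:
apply_moves(
  deltas=[
    [93,[0,0,0],-0.18],
    [93,[0,0,0],-0.18],
    [93,[0,0,0],-0.18],
    [93,[0,0,0],-0.18],
    [93,[0,0,0],-0.1],
  ],
)

```text
t: 2.6
tool_pos: [0.5701, 0.0186, 0.4141]
orientation: [-2.128, -2.31, 0.001]
force: [0.4, 0.4, 0.2]
opening: 0.093
```

```bash
python3 - <<'E'
from h import *
s=robot.read_state();R=Ro.from_rotvec(s['orientation']).as_matrix();print(s['t'],s['tool_pos'],R.round(3),'xyaw',np.arctan2(R[1,0],R[0,0]),s['q'])
c=viewer.get_calibration('wrist');cv2.imwrite('pics/w1.png',viewer.read_camera('wrist'))
import json;json.dump({k:np.array(v).tolist() for k,v in c.items()},open('c1.json','w'))
E
```

```text
2.6 [0.57006092 0.01861493 0.41413067] [[-0.081  0.997 -0.001]
 [ 0.997  0.081  0.   ]
 [ 0.    -0.001 -1.   ]] xyaw 1.652355872249435 [-5.72328475e-02  4.72098940e-02  1.55926513e+00 -3.73793622e-05
  1.53619643e+00 -1.38791140e-01]
```

View pics/w1.png

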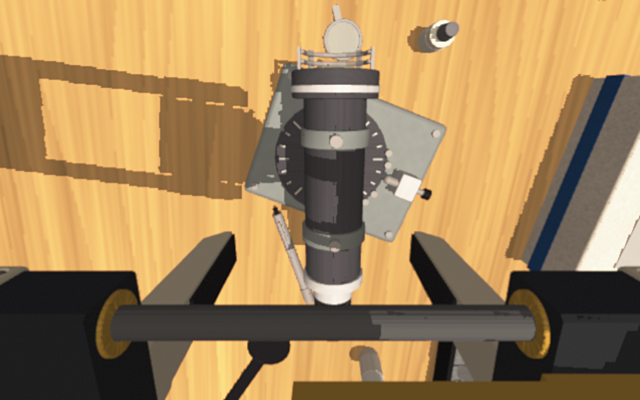

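The wrist view shows the barrel vertical in the picture. The strap screws are at (336,141) and (335,244), the front ring is centred at (335.5,82), and the rim is at about (333,288). Now I'll measure from these.

```bash
python3 - <<'E'
from h import *
import json;c=json.load(open('c1.json'))
p=[atz(c,q,.15) for q in((336,144),(334.5,247))]; m=(p[0]+p[1])/2;print(np.round(p,4),m, 'len',np.linalg.norm(p[0]-p[1]))
p2=[atz(c,q,.174) for q in((336,141),(335,244))];m2=(p2[0]+p2[1])/2;print('screws',np.round(p2,4),m2,np.linalg.norm(p2[0]-p2[1]))
f=atz(c,(335.5,82),.15);r=atz(c,(333.5,290),.15);d=f-r;print(f,r,'yaw',np.arctan2(d[1],d[0]),np.linalg.norm(d))
for m in(m,m2): d=m-np.array([.5701,.0186,.15]); print('tool dx,dy',-.081*d[0]+.997*d[1], .997*d[0]+.081*d[1])
# base
P=[atz(c,q,.021) for q in((446,126),(390,240),(246,187))];print(np.round(P,3),(P[0]+P[2])/2)
E
```

```text
[[ 0.5765  0.0629  0.15  ]
 [ 0.5827 -0.0175  0.15  ]] [0.57961493 0.02269562 0.15      ] len 0.08071145938946736
screws [[ 0.5751  0.0682  0.174 ]
 [ 0.5811 -0.004   0.174 ]] [0.57811857 0.03210885 0.174     ] 0.0723810296567582
[0.57225693 0.10494906 0.15      ] [ 0.5854099  -0.05578225  0.15      ] yaw 1.6524464073906087 0.16126858048260023
tool dx,dy 0.003312628497439025 0.00981812679916849
tool dx,dy 0.012818820203931313 0.009088726903838587
[[ 0.699  0.074  0.021]
 [ 0.657 -0.064  0.021]
 [ 0.485 -0.012  0.021]] [0.59225711 0.03104164 0.021     ]
```

The screws at strap-top height give (0.578, 0.032) with 72 mm spacing, which agrees with the top view. Barrel yaw is 1.652. Next I'll descend and grip.

Emit:
apply_moves(
  deltas=[
    [93,[13,9,0],0],
    [93,[0,0,40],0],
    [93,[0,0,37],0],
    [93,[0,0,20],0],
    [93,[0,0,0],0],
  ],
)

```text
t: 3.28
tool_pos: [0.5777, 0.0327, 0.316]
orientation: [-2.133, -2.303, 0.003]
force: [-0.1, -0.2, -0.1]
opening: 0.0931
```

Emit:
apply_moves(
  deltas=[
    [60,[0,0,0],0],
    [50,[0,0,0],0],
    [40,[0,0,0],0],
    [30,[0,0,0],0],
    [30,[0,0,0],0],
  ],
)

```text
t: 3.9
tool_pos: [0.5782, 0.0322, 0.3179]
orientation: [2.134, 2.305, 0.0]
force: [0.5, 0.4, -0.2]
opening: 0.0477
```

Emit:
apply_moves(
  deltas=[
    [30,[0,0,0],0],
    [30,[0,0,0],0],
    [30,[0,0,0],-0.07],
    [30,[0,0,0],-0.07],
    [30,[0,0,0],-0.07],
  ],
)

```text
t: 4.53
tool_pos: [0.5776, 0.0322, 0.3177]
orientation: [-1.877, -2.517, 0.002]
force: [-4.4, 0.2, 4.0]
opening: 0.0434
```

Emit:
apply_moves(
  deltas=[
    [30,[0,0,0],-0.07],
    [30,[0,0,0],-0.05],
    [30,[0,0,0],-0.05],
    [30,[0,0,0],-0.04],
    [30,[0,0,0],0],
  ],
)

```text
t: 5.15
tool_pos: [0.5777, 0.0323, 0.3177]
orientation: [-1.606, -2.698, 0.002]
force: [-5.4, -1.0, 4.9]
opening: 0.0432
```

```bash
python3 - <<'E'
from h import *
s=robot.read_state();R=Ro.from_rotvec(s['orientation']).as_matrix();print(s['t'],s['tool_pos'],'xyaw',np.arctan2(R[1,0],R[0,0]),s['force'],s['wrist_torque'],s['opening'])
E
```

```text
5.15 [0.57770378 0.03226704 0.31773622] xyaw 2.067665109414128 [-5.3556977  -1.03944099  4.88481053] [-0.21686813  1.18237103  0.09046014] 0.0431716071721179
```

The tool yaw of 2.068 puts the turntable at about 0.78. I'll release, rise, and back off towards the knob to look.

Emit:
apply_moves(
  deltas=[
    [60,[0,0,0],0],
    [93,[0,0,0],0],
    [93,[0,0,0],0],
    [93,[0,0,0],0],
    [93,[0,0,0],0],
  ],
)

```text
t: 5.78
tool_pos: [0.5782, 0.0323, 0.3177]
orientation: [1.607, 2.699, 0.0]
force: [-0.3, -0.4, 1.2]
opening: 0.0885
```

Emit:
apply_moves(
  deltas=[
    [93,[0,0,-40],0],
    [93,[0,0,-45],0],
    [93,[-52,0,0],0],
    [93,[-52,0,0],0],
    [93,[0,0,0],0],
  ],
)

```text
t: 6.4
tool_pos: [0.6286, -0.0623, 0.4022]
orientation: [1.612, 2.696, -0.001]
force: [0.7, -0.4, -0.2]
opening: 0.0928
```

```bash
python3 - <<'E'
from h import *
s=robot.read_state();R=Ro.from_rotvec(s['orientation']).as_matrix();print(s['t'],s['tool_pos'],'xyaw',np.arctan2(R[1,0],R[0,0]),s['force'])
c=viewer.get_calibration('wrist');cv2.imwrite('pics/w2.png',viewer.read_camera('wrist'))
import json;json.dump({k:np.array(v).tolist() for k,v in c.items()},open('c2.json','w'))
E
```

```text
6.4 [ 0.62856777 -0.0622883   0.40222999] xyaw 2.0641632610526415 [ 0.67384485 -0.43286384 -0.20154893]
```

View pics/w2.png

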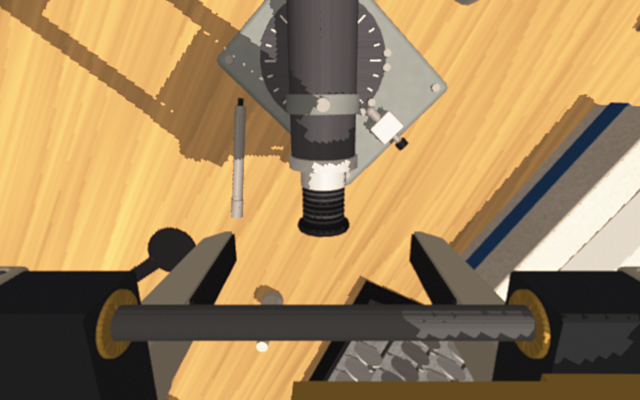

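The wrist view shows the barrel axis at about column 323, the knob grip at (324,207) and the flange at (324,226). The sprung ball at (371,113) appears to sit between the pins. Now I'll check the angle and the knob position.

```bash
python3 - <<'E'
from h import *
import json;c=json.load(open('c2.json'))
s=robot.read_state();R=Ro.from_rotvec(s['orientation']).as_matrix();t=np.array(s['tool_pos'])
a=atz(c,(323,30),.15);b=atz(c,(324,226),.15);d=a-b;y=np.arctan2(d[1],d[0]);print('barrel yaw',y,y-1.288)
e=atz(c,(446,86),.021)-atz(c,(218,60),.021);print('plate diag yaw',np.arctan2(e[1],e[0]),np.linalg.norm(e))
k=np.array([.578,.032,.15])-.104*np.array([np.cos(2.073),np.sin(2.073),0])
print('knob pred',k,'tool shift',R.T@(k-t))
print('knob pred px',proj(c,[k,k+[0,0,.015]]), 'lat at knob', R.T@(atz(c,(324.5,210),.165)-t))
E
```

```text
barrel yaw 2.0696478804686906 0.7816478804686906
plate diag yaw 0.385724799567835 0.2298518638606762
knob pred [ 0.62806126 -0.05915849  0.15      ] tool shift [0.00113912 0.00084071 0.25214264]
knob pred px [[323.61533502 202.54715546]
 [323.63153146 209.39013071]] lat at knob [0.00071294 0.00141761 0.23714204]
```

Turntable is at about 0.78, so it is in the stop. The knob matches the prediction within 1 mm. I'll descend and grip it.

Emit:
apply_moves(
  deltas=[
    [93,[1,1,30],0],
    [93,[0,0,35],0],
    [93,[0,0,20],0],
    [70,[0,0,0],0],
    [50,[0,0,0],0],
  ],
  grip_force=40,
)

```text
t: 7.08
tool_pos: [0.6286, -0.0576, 0.3194]
orientation: [1.605, 2.698, 0.001]
force: [1.0, -0.1, 0.2]
opening: 0.0777
```

Emit:
apply_moves(
  deltas=[
    [35,[0,0,0],0],
    [15,[0,0,0],0],
    [15,[0,0,0],0],
    [15,[0,0,0],0],
    [15,[0,0,0],0],
  ],
)

```text
t: 7.7
tool_pos: [0.6281, -0.0579, 0.3177]
orientation: [-1.607, -2.699, 0.0]
force: [-1.6, -0.8, 1.1]
opening: 0.0293
```

Emit:
apply_moves(
  deltas=[
    [15,[0,0,0],0],
    [15,[0,0,0],0],
    [15,[0,0,0],0],
  ],
)

```text
t: 8.07
tool_pos: [0.6281, -0.0579, 0.3177]
orientation: [-1.607, -2.7, 0.0]
force: [-0.5, -1.8, 0.4]
opening: 0.0291
```

Gripped at 29 mm. Next comes a slow pull.

Emit:
apply_moves(
  deltas=[
    [15,[-6,0,0],0],
    [15,[-6,0,0],0],
    [15,[-6,0,0],0],
    [15,[-6,0,0],0],
    [15,[-4,0,0],0],
  ],
)

```text
t: 8.7
tool_pos: [0.6416, -0.082, 0.3177]
orientation: [-1.605, -2.699, -0.002]
force: [-5.1, 6.3, 2.4]
opening: 0.0289
```

Emit:
apply_moves(
  deltas=[
    [15,[-2,0,0],0],
    [15,[0,0,0],0],
    [15,[0,0,0],0],
  ],
)

```text
t: 9.07
tool_pos: [0.6425, -0.0836, 0.3176]
orientation: [-1.606, -2.699, -0.002]
force: [-3.5, 5.3, 3.0]
opening: 0.0294
```

```bash
python3 - <<'E'
from h import *
s=robot.read_state();t=np.array(s['tool_pos']);R=Ro.from_rotvec(s['orientation']).as_matrix()
d=np.array([np.cos(2.07),np.sin(2.07),0]);print(s['t'],t,'xyaw',np.arctan2(R[1,0],R[0,0]),s['opening'],'moved',-(t-[.6281,-.0579,.3177])@d,'f along',np.array(s['force'])@d,s['force'])
a=viewer.read_camera('wrist');b=viewer.read_camera('scene')
cv2.imwrite('pics/w3.png',np.hstack([cv2.resize(a[60:260,220:430],(420,400),interpolation=cv2.INTER_CUBIC),cv2.resize(b[160:265,270:365],(362,400),interpolation=cv2.INTER_CUBIC)]))
import json;json.dump({k:np.array(v).tolist() for k,v in viewer.get_calibration('wrist').items()},open('c3.json','w'))
E
```

```text
9.075 [ 0.6424524  -0.08364619  0.31764511] xyaw 2.068162667109153 0.02940718978911214 moved 0.02947510632500683 f along 6.306641352915847 [-3.53095626  5.25793601  2.95477421]
```

View pics/w3.png

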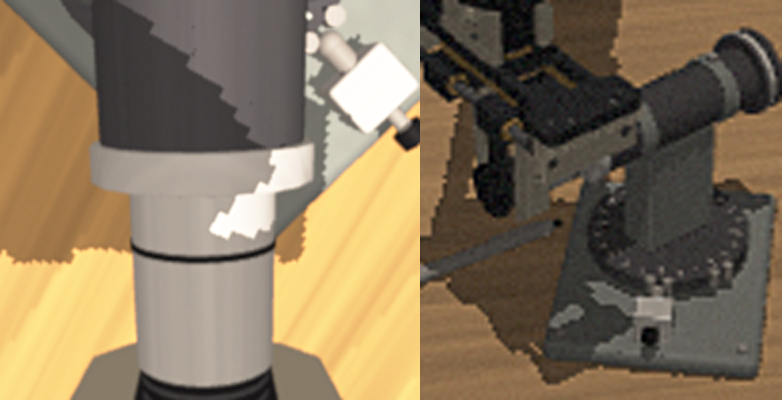

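The enlarged wrist view (scale 2, offset 220,60) shows the rim's rear edge at v≈192 and the first ring at v≈258. The second ring is at or under the rim edge, and the ball sits between its pins. I'll convert that to a tube extension.

```bash
python3 - <<'E'
from h import *
import json;c=json.load(open('c3.json'))
d=np.array([np.cos(2.07),np.sin(2.07),0]);ax=np.array([.578,.032,.15])
s=lambda u,v,z: -(atz(c,(220+u/2,60+v/2),z)-ax)@d
ring=s(203,259,.166);rim=s(203,193,.174);print('rim s (78)',rim,'ring s',ring,'ext by ring-rim',ring-rim+.015,'ext abs',ring-.078+.015,'knob',s(203,388,.165)-.078-.012)
st=robot.read_state();print(st['t'],st['force'],np.abs(st['dq']).max(),st['opening'])
E
```

```text
rim s (78) 0.07631048760653406 ring s 0.0910931005350184 ext by ring-rim 0.029782612928484345 ext abs 0.0280931005350184 knob 0.030027053203293335
9.175 [-4.2776742   4.48406703  3.68471784] 0.0018004406270463779 0.02910153177680965
```

Extension is about 29.8 mm by ring and rim, 30.0 mm by the knob edge, and 29.5 mm by tool travel. One estimate using the assumed axis position gives 28.1 mm, but it carries the same 1.7 mm offset as the rim. A short hold will check for creep before I hand in.

Emit:
apply_moves(
  deltas=[
    [15,[0,0,0],0],
    [15,[0,0,0],0],
    [15,[0,0,0],0],
    [15,[0,0,0],0],
    [15,[0,0,0],0],
  ],
)

```text
t: 9.8
tool_pos: [0.6424, -0.0836, 0.3177]
orientation: [-1.606, -2.699, -0.002]
force: [-2.6, 5.2, 4.0]
opening: 0.0295
```

```bash
python3 - <<'E'
from h import *
a=viewer.read_camera('wrist');o=cv2.imread('pics/w3.png')[:,:420]
n=cv2.resize(a[60:260,220:430],(420,400),interpolation=cv2.INTER_CUBIC)
for i in(o,n): print('ring row',200+np.argmin(i[200:330,190:215].astype(float).mean((1,2))))
s=robot.read_state();print(s['t'],s['tool_pos'],s['force'],s['opening'])
order.close_job()
E
```

```text
ring row 260
ring row 260
9.85 [ 0.64243954 -0.08363611  0.31763502] [-3.72162188  5.30946123  2.28413343] 0.02911607423923293
the job is handed in; nothing more can be done
```

I gripped the bare barrel and turned the eye from about 0.36 rad into its 45° stop. I then took the knob from above and drew the tube out to the second ring mark, handing in at 9.85 s while still holding it.

- **Turntable:** it measured 0.78 rad after release, and the sprung ball sits between its pins in the picture.
- **Tube extension:** ring and rim give 29.8 mm, the knob edge 30.0 mm, and tool travel 29.5 mm. One estimate disagreed at 28.1 mm, because it relies on my assumed axis position; the rim reads 1.7 mm short on that same scale. All four lie within the 27–33 mm band.
- **Hold:** the first ring did not move in the picture over about 0.7 s. The wrist reads roughly 6 N of spring pull, and the grip is set to 40 N.
- **Other things on the desk:** the arm never went near the lens, and the force readings showed no sign of touching anything else. I did not re-measure where the other objects stand.

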